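# Hover the calibration pointer over the cone

## Task

Start the calibration recorder by pressing the foot switch's pedal down to its stop and letting it spring back up. Then lift the steel pointer out of its stand, carry it over the top of the aluminium fence without bumping the fence, and bring its point in line above the point of the tall sharp cone, upright, about one centimetre clear and never touching the cone. Finish while still holding the pointer there motionless; leave the blunt cone, the brass elbow and the blue bin where they are.

Things in the scene. Friction and masses are not known exactly. Their poses are not given: they have to be found in the camera images.
- pedal_pad (a point): Where to press the foot switch: middle of the tread's top face, 90 mm from its hinge, about 20 mm from its free raised edge, 48 mm above the table when up; it goes down 22 mm to the stop. Pressed here from above, the spring needs about 4 N at first and 8 N at the stop.
- pedal_base: Foot switch, fixed on the table: grey base plate 140 x 85 x 8 mm, origin at the centre of its underside. A dark steel tread 115 x 66 x 6 mm is hinged 18 mm above the table, 55 mm from the origin along +x, and rises towards its free edge at -x. Two low cheeks (31 mm high) stand either side of the hinge end.
- pedal (a joint): Angle of the pedal: 0 is fully up, 0.25 rad is pressed to its stop; a spring returns it.
- pointer_grip (a point): Middle of the steel pointer's round handle (24 mm across, 63 mm long): where to grip it. It lies on the pointer's axis, 94 mm above its point and 32 mm above its collar's top; z axis from the point to the handle, straight up when upright. At the start it is 109 mm above the table.
- pointer_tip (a point): The pointer's lower end (its point, 3 mm across), on its axis, 94 mm below pointer_grip. It starts inside the stand, 15 mm above the table.
- pointer: The whole steel pointer, 125 mm long, about 0.18 kg: handle above, then a collar 40 mm across and 7 mm thick, then a shaft 18 mm across tapering to a point. It starts upright in the stand, its collar resting on the stand's top. Origin at its point, z axis along it to the handle.
- stand: Black block 80 x 80 x 70 mm high, fixed on the table, with a 28 mm upright through hole in its middle in which the pointer stands; origin at the centre of its underside.
- cone_tip (a point): The point of the tall sharp cone, 90 mm above the table, 3 mm across. The cone is grey plastic, 52 mm across at its foot and 80 mm high, on a steel plate 80 x 80 x 10 mm fixed to the table.
- cone: The tall sharp cone with its plate; origin at the centre of the plate's underside, 90 mm below the point.
- fence_top (a point): Centre of the fence's top face, 120 mm above the table. The fence is an aluminium profile 360 mm long (its x axis) and 40 mm thick (its y axis), on two posts with a clear panel between, fixed to the table between the stand and the cone.
- fence: The same fence; origin on the table under its middle, x along its length, y across.
- blunt_cone: Bystander: loose low grey cone with a flat top, 56 mm across at its foot, 32 mm at the top, 55 mm high, with no plate; origin at the centre of its underside.
- elbow: Bystander: loose brass bent tube 18 mm thick, 103 mm high, on a round foot 48 mm across; origin at the centre of its underside.
- bin: Bystander: loose open blue box 90 x 90 x 70 mm high; origin at the centre of its underside.

How it is judged:
On the way, in this order (a step that is already met when the one before it is completed fails the run):
1. the pedal is pressed down to its stop (value of joint pedal above 0.22 rad), for 0.1 s.
2. the pedal is let up again (value of joint pedal below 0.05 rad), for 0.1 s.
3. the held pointer passes over the top of the fence (y of pointer_tip in the frame of fence_top between -0.03 and 0.03 m and x of pointer_tip in the frame of fence_top between -0.18 and 0.18 m and z of pointer_tip in the frame of fence_top above 0.004 m and contact force between pointer and the fingers above 1 N).
At the end, for the whole second after the job is handed in: The pointer is held in the fingers and still (under 20 mm/s), upright within 0.12 rad, its point within 7 mm sideways of the cone's point and 2 to 20 mm above it, touching neither cone, stand nor fence; the pedal is up (under 0.05 rad) (horizontal distance between pointer_tip and cone_tip below 0.007 m and z of pointer_tip in the frame of cone_tip between 0.002 and 0.02 m and angle between pointer_grip's own z axis and vertical below 0.12 rad and contact force between pointer and the fingers above 1 N and contact force between pointer and cone below 0.05 N and contact force between pointer and stand below 0.05 N and contact force between pointer and fence below 0.05 N and linear speed of pointer below 0.02 m/s and value of joint pedal below 0.05 rad); the arm keeps its last pose, push and grip.
It fails at once if the pointer or the robot touches the cone (contact force between cone and anything else above 0.5 N).
It fails at once if the fence is bumped (over 1 N) (contact force between fence and anything else above 1 N).
It fails at once if the blunt cone is moved more than 20 mm (distance of blunt_cone from where it was at the start of the episode above 0.02 m).
It fails at once if the brass elbow is moved more than 20 mm (distance of elbow from where it was at the start of the episode above 0.02 m).
It fails at once if the blue bin is moved more than 20 mm (distance of bin from where it was at the start of the episode above 0.02 m).
It also fails if it takes over 58 s, if anything falls off the work surface, if the arm or the gripper's body presses on something with over 40 N, if the wrist force passes 120 N, or if a joint passes its speed limit or range.

## Robot

A 6-joint arm with a two-finger parallel gripper is mounted at the origin on the work surface. World frame = base frame: x ahead of the robot, y to its left, z up, the work surface at z = 0. Lengths are in m, angles in rad, forces in N, time in s.
With the tool pointing down it reaches from about 0.325 to 1 m from the base axis. Payload 5.1 kg.
Tool frame: the origin (TCP) lies between the finger pads; the fingertips stand 22 mm ahead of it and the grasp point (between the pads) lies 3 mm ahead of it; x points along the fingers, z is the direction in which the jaws open and shut, and the axes are right-handed (so a half turn about x gives the same grasp; the last joint's range is limited). The gripper opens to 85 mm and grips with 20 to 120 N. Pads are 22 mm wide; open, the fingers measure 114 mm over their backs; the gripper's body (76 mm by 85 mm) begins 54 mm behind the grasp point. The pads swing forward as they close: fully open they stand 13 mm farther back than shut.
Start: joints at [1.065, 0.124, 1.65, -0, 1.367, -0.083], TCP at [0.267, 0.593, 0.253] pointing down, gripper open.
Joint ranges: [-2.61, 2.61], [-1.02, 2.33], [0.03, 2.71], [-1.35, 4.49], [0.32, 2.68], [-2.91, 2.91]. Speed limits (rad/s): [2.57, 2.57, 3.14, 3.14, 3.14, 3.14].

## Interface

Orientations are given as a 3x3 rotation matrix whose columns are the frame's x, y, z axes.
In Python, from workcell import sensors, imaging, finish_job, find_in, silhouettes gives the robot as it stands.
- The arm moves only by the tool play_rows, never from a script. Its argument "deltas" is one flat list of numbers, 5 for each row, row after row: the finger opening in m, from 0 to 0.0854, then the shift along the tool's x, y, z in m, then the turn about the tool's x in rad. A call has exactly 5 rows; each row is the pose to reach, as a shift and turn from the pose commanded when the call began, along the tool's axes at that moment; what a row does not reach only later rows make up. A row lasts 1/8 s, in which the tool goes at most 62.5 mm and 10.7 degrees, less where a joint would pass 70% of its speed; a pose out of reach is approached as far as the arm can. A call with a gripper value outside its range is refused whole. The fingers move at their own pace and stop on an object; "newtons" is the grip in N (left out, the last holds). Time passes only in rows, so rows that repeat a pose let the fingers close, or fill a call up. It gives the time, the measured TCP pose, the force and the opening at its end, in the units of the state.
- sensors.read_state(): the state, without advancing time (a new reading comes with each control period).
- imaging.camera(name): name is "scene" or "top" or "wrist"; returns a dict with "color" (400x640x3 uint8, red, green, blue), "intrinsics" (3x3 intrinsics, pixels), "pose" (4x4, takes a point from camera to world coordinates); the wrist camera has in their place "tool_from_camera" (4x4, takes a point from camera to tool coordinates, whose origin is the TCP and whose axes are the tool frame's). Camera axes: x right, y down, z forward; pixel columns grow to the right and rows downward; lengths in m; the calibration is good to about 2 mm. A picture is of the moment at which its call begins: read the wrist's pose just before it. There is no depth.
- finish_job(): hands the job in, once; it reports no verdict.
Trained networks look in the newest picture that a camera, given by its name, has taken for a name from the list of things; names that differ only in an ending like _2 or _b are one class to them, and where a whole thing is asked for, a point or a joint stands for the part that bears it (a point fixed in the world has none). Each returns a list of dicts, best first, with "p" (0 to 1); they miss things now and then, are a little off and sometimes report something else, mostly with a low value. They report only what shows in the picture. A call takes as long as a camera call.
- find_in(camera, label): "bbox" ([left, top, width, height] in pixels, round what is visible of it).
- silhouettes(camera, label): "pixels" (400x640 bool, what is visible of it) and "bbox" ([left, top, width, height] in pixels, round what is visible of it).
The state is a dict: "time_s": time; "joint_pos": joint angles; "qvel": joint speeds; "tau": joint torques, N m; "tool_pos": TCP position; "tool_rot": TCP orientation; "ft_force": force on the tool from outside, world axes, zero at the start; "wrist_torque": the same for the moment, N m; "grip_width": opening from 0.0 (shut) to 1.0 (fully open).
Only numpy, scipy, OpenCV 4.12 (cv2) and the standard library are available. Lean on these libraries where they do the work, as an engineer would, in place of code of your own. Each camera call takes 0.05 s, during which the arm holds its last target.

## Working session

There is one attempt and no reset: what is moved stays moved. The work goes in short steps, Python scripts to look and compute and a tool call to move; the robot and the scene stay as the last step left them, time stands still between calls to the robot, and variables do not carry over. Pictures are saved under pics/ and viewed, and the job is handed in when it is done.

Besides the shell and the picture viewer there is one more tool, called after "Call:" in YAML: its name, and indented under it one key for each argument. play_rows: Moves the arm, as the interface text tells. Its arguments: {"type":"object","properties":{"deltas":{"type":"array","items":{"type":"number"}},"newtons":{"type":"number"}},"required":["deltas"]}

```bash
ls; mkdir -p pics; cat > h.py <<'E'
import numpy as np, cv2
from workcell import sensors, imaging, finish_job, find_in, silhouettes
def save(c,n): cv2.imwrite('pics/'+n,cv2.cvtColor(c['color'],cv2.COLOR_RGB2BGR))
def proj(c,P):
    T=np.linalg.inv(c['pose']);p=T[:3,:3]@np.asarray(P,float)+T[:3,3];q=c['intrinsics']@p;return q[:2]/q[2]
def ray(c,u,v,z):
    d=c['pose'][:3,:3]@np.linalg.inv(c['intrinsics'])@[u,v,1.];o=c['pose'][:3,3];return o+d*(z-o[2])/d[2]
E
python3 - <<'E'
from h import *
np.set_printoptions(precision=4,suppress=True)
s=sensors.read_state();print(s)
for n in ['scene','top']:
    c=imaging.camera(n);save(c,n+'0.png');print(n,c['intrinsics'],c['pose'])
    for l in ['pedal_base','pedal','pointer','stand','cone','fence','blunt_cone','elbow','bin']:
        print(l,[(r['bbox'],round(r['p'],2)) for r in find_in(n,l)][:3])
E
```

```text
pics
{'time_s': 0.0, 'joint_pos': array([ 1.0654,  0.1245,  1.6517,  0.0001,  1.3675, -0.0826]), 'qvel': array([-0.0005,  0.0005, -0.    ,  0.0002, -0.0009, -0.    ]), 'tau': array([  0.0004, -42.3627, -36.5446,  -0.0001,   0.0073,  -0.    ]), 'tool_pos': array([0.2664, 0.5923, 0.252 ]), 'tool_rot': array([[-0.0011, -0.9119,  0.4103],
       [-0.0018,  0.4103,  0.9119],
       [-1.    ,  0.0002, -0.0021]]), 'ft_force': array([-0.002 , -0.1432, -0.3364]), 'wrist_torque': array([-0.018 , -0.0554, -0.0052]), 'grip_width': 1.000750373719046}
scene [[411.038    0.     315.5166]
 [  0.     411.038  205.5345]
 [  0.       0.       1.    ]] [[-0.1239  0.7584 -0.64    1.1451]
 [ 0.9923  0.0948 -0.0798  0.0679]
 [ 0.0001 -0.6449 -0.7643  0.831 ]
 [ 0.      0.      0.      1.    ]]
pedal_base [([436.1, 195.2, 50.3, 55.2], 0.57)]
pedal [([440.4, 193.9, 43.0, 44.7], 0.57)]
pointer [([228.1, 206.0, 16.2, 30.3], 0.86), ([437.8, 197.0, 47.8, 51.2], 0.18)]
stand [([220.3, 213.8, 39.9, 48.1], 0.7)]
cone [([385.6, 229.4, 44.9, 41.9], 0.69)]
fence [([301.3, 165.5, 30.0, 161.5], 0.76)]
blunt_cone [([173.
[... 185 characters left out ...]

top [[423.845    0.     319.414 ]
 [  0.     423.845  200.5192]
 [  0.       0.       1.    ]] [[-0.0093 -0.9903  0.1385  0.3416]
 [-1.      0.0097  0.002   0.016 ]
 [-0.0033 -0.1385 -0.9904  1.3144]
 [ 0.      0.      0.      1.    ]]
pedal_base [([380.2, 164.7, 15.2, 16.9], 0.15)]
pedal [([193.4, 201.0, 36.5, 36.1], 0.98)]
pointer [([381.9, 164.8, 14.1, 16.8], 0.45)]
stand [([364.8, 151.7, 41.7, 43.0], 0.55), ([193.0, 198.6, 43.0, 48.5], 0.5)]
cone [([243.5, 170.8, 29.0, 33.7], 0.8)]
fence [([193.4, 199.7, 34.9, 40.9], 0.29)]
blunt_cone [([443.3, 218.3, 16.5, 17.3], 0.64)]
elbow [([204.2, 146.2, 17.0, 17.4], 0.7), ([195.1, 199.2, 33.8, 37.5], 0.3)]
bin [([416.7, 137.7, 49.5, 39.2], 0.74)]
```

```bash
python3 - <<'E'
import cv2
t=cv2.imread('pics/top0.png');cv2.imwrite('pics/top0z.png',cv2.resize(t[120:270,160:360],None,fx=4,fy=4,interpolation=2))
cv2.imwrite('pics/top0y.png',cv2.resize(t[120:270,320:520],None,fx=4,fy=4,interpolation=2))
t=cv2.imread('pics/scene0.png');cv2.imwrite('pics/scene0z.png',cv2.resize(t[150:350,290:520],None,fx=3,fy=3,interpolation=2))
E
```

```text
(no output)
```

View pics/scene0.png

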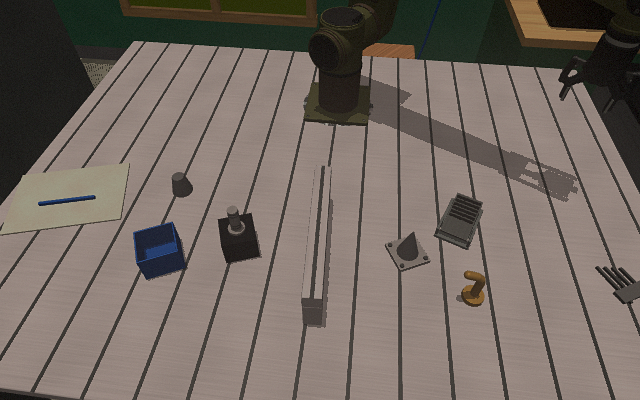

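View pics/top0.png

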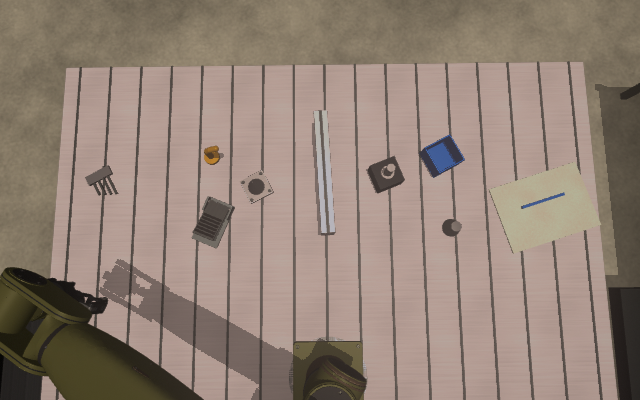

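```bash
sleep 1
```

```text
(no output)
```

View pics/top0z.png

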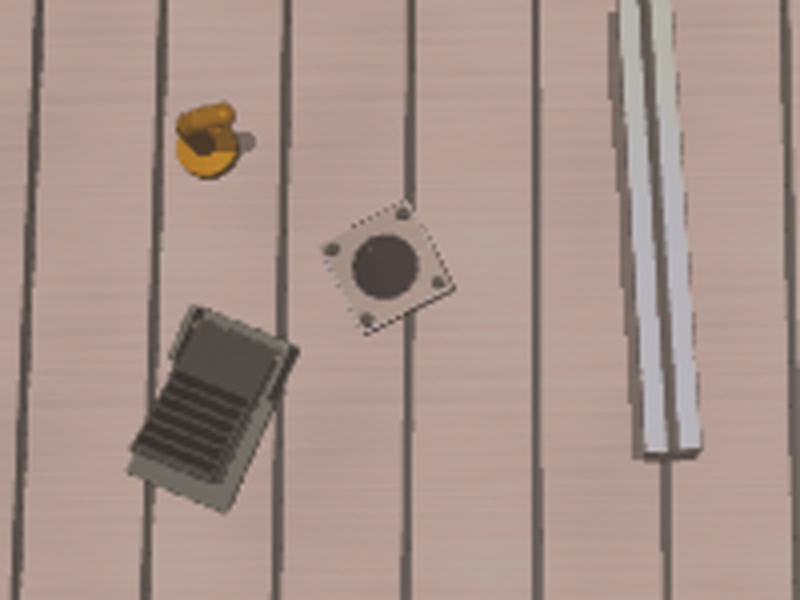

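View pics/top0y.png

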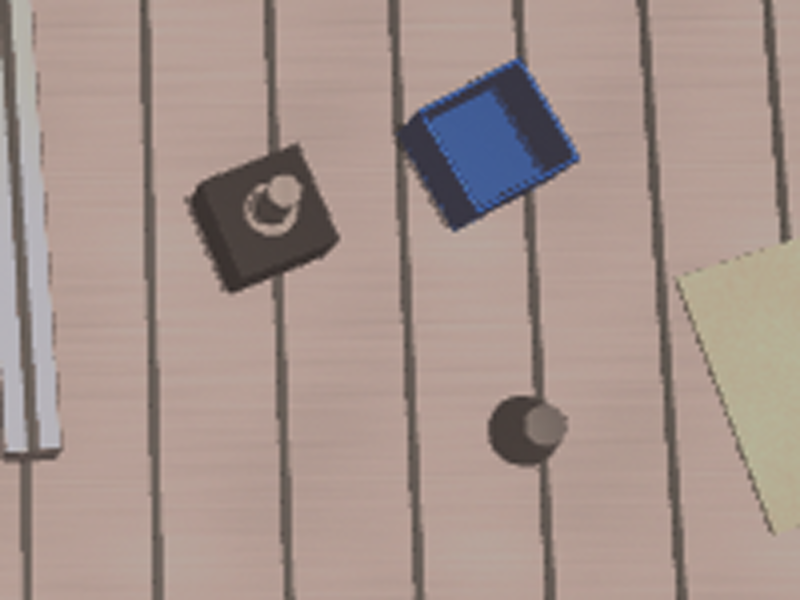

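View pics/scene0z.png

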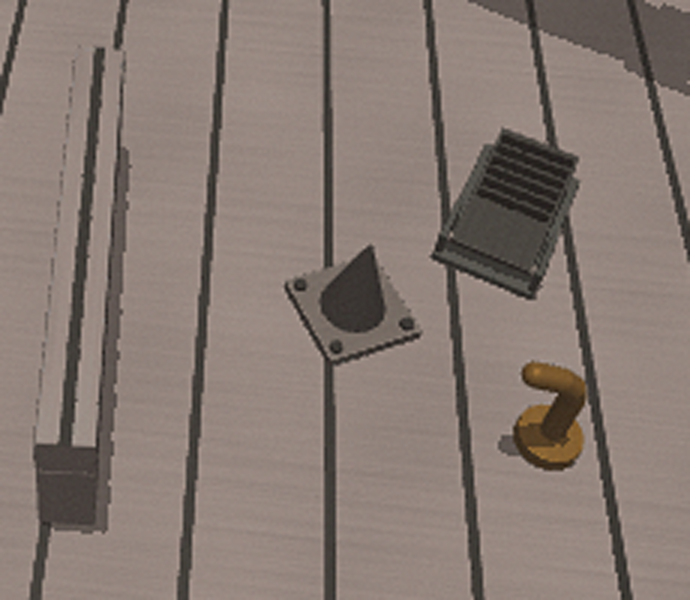

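```bash
python3 - <<'E'
from h import *
np.set_printoptions(precision=4,suppress=True)
c=imaging.camera('top');s=imaging.camera('scene')
Z=lambda u,v,z:ray(c,160+u/4,120+v/4,z)
Y=lambda u,v,z:ray(c,320+u/4,120+v/4,z)
S=lambda u,v,z:ray(s,290+u/3,150+v/3,z)
print('cone plate top',np.mean([Z(*p,.01) for p in [(322,248),(408,200),(455,288),(367,335)]],0))
print('cone plate scene',np.mean([S(*p,.01) for p in [(286,287),(332,362),(421,333)]],0), 'tip',S(372,246,.09), S(372,246,.088))
print('cone plate corners scene',[S(*p,.01) for p in [(286,287),(332,362),(421,333)]])
a,b=Z(228,513,.008),Z(128,472,.008);print('pedal near corners',a,b,np.linalg.norm(a-b))
a2,b2=Z(298,350,.031),Z(195,305,.031);print('far cheeks',a2,b2)
# scene: far (hinge) corners near camera
print('scene base hinge corners',S(533,298,.0),S(432,258,.0), 'free',S(577,158,.045),S(505,130,.045))
print('fence near',Z(632,452,.12),Z(702,452,.12),'far',ray(c,314.5,110,.12),ray(c,327,110,.12))
print('stand top',[Y(*p,.07) for p in [(198,190),(298,147),(339,238),(240,285)]],np.mean([Y(*p,.07) for p in [(198,190),(298,147),(339,238),(240,285)]],0))
print('ptr top',Y(285,189,.14),'collar',Y(271,207,.077))
print('blunt',Y(546,425,.055),'bin',np.mean([Y(*p,.07) for p in [(420,115),(518,60),(579,157),(478,213)]],0),'elbow foot',Z(207,145,.005))
print('scene ptr top', ray(s,233,208.5,.14))
cv2.imwrite('pics/sp.png',cv2.resize(cv2.cvtColor(s['color'],cv2.COLOR_RGB2BGR)[190:280,200:300],None,fx=6,fy=6,interpolation=2))
E
```

```text
cone plate top [0.5689 0.2131 0.01  ]
cone plate scene [0.5947 0.2123 0.01  ] tip [0.5742 0.2188 0.09  ] [0.5726 0.2192 0.088 ]
cone plate corners scene [array([0.5625, 0.1652, 0.01  ]), array([0.6282, 0.2013, 0.01  ]), array([0.5932, 0.2706, 0.01  ])]
pedal near corners [0.3796 0.334  0.008 ] [0.4116 0.4117 0.008 ] 0.08410694801581463
far cheeks [0.5021 0.2779 0.031 ] [0.5376 0.3575 0.031 ]
scene base hinge corners [0.5415 0.3648 0.    ] [0.5112 0.2861 0.    ] free [0.4255 0.4013 0.045 ] [0.4008 0.3445 0.045 ]
fence near [0.4163 0.0232 0.12  ] [ 0.4158 -0.026   0.12  ] far [0.7768 0.0303 0.12  ] [ 0.7764 -0.0064  0.12  ]
stand top [array([ 0.614 , -0.1325,  0.07  ]), array([ 0.6462, -0.2085,  0.07  ]), array([ 0.5764, -0.2367,  0.07  ]), array([ 0.5416, -0.1619,  0.07  ])] [ 0.5946 -0.1849  0.07  ]
ptr top [ 0.5988 -0.1856  0.14  ] collar [ 0.599  -0.1856  0.077 ]
blunt [ 0.4365 -0.3882  0.055 ] bin [ 0.6532 -0.3596  0.07  ] elbow foot [0.6696 0.3584 0.005 ]
scene ptr top [ 0.5973 -0.1822  0.14  ]
```

View pics/sp.png

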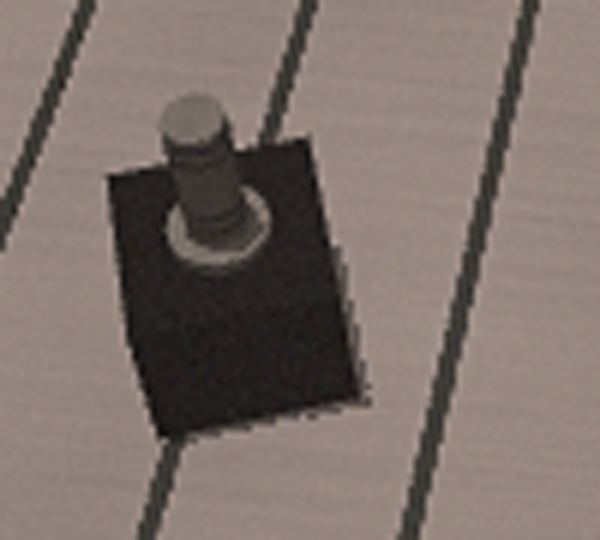

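```bash
cat >> h.py <<'E'
def delta(P):
    s=sensors.read_state();R=s['tool_rot'];d=R.T@(np.asarray(P)-s['tool_pos']);return np.round(d,4)
def wrist(n):
    s=sensors.read_state();c=imaging.camera('wrist');T=np.eye(4);T[:3,:3]=s['tool_rot'];T[:3,3]=s['tool_pos'];c['pose']=T@c['tool_from_camera'];save(c,n);return s,c
E
python3 -c "
from h import *
print(delta([.432,.3598,.2]))"
```

```text
[ 0.0533 -0.2463 -0.1446]
```

Call:
play_rows:
  deltas: [0,0.01,-0.049,-0.029,0,0,0.02,-0.098,-0.058,0,0,0.03,-0.148,-0.086,0,0,0.04,-0.197,-0.115,0,0,0.05,-0.246,-0.144,0]

```text
time_s: 1.72
tool_pos: [0.4328, 0.359, 0.2033]
tool_rot: [[0.001, -0.912, 0.41], [0.0, 0.41, 0.912], [-1.0, -0.0, 0.001]]
ft_force: [0.6, 0.2, -0.2]
grip_width: -0.002
```

```bash
python3 - <<'E'
from h import *
np.set_printoptions(precision=4,suppress=True)
s,c=wrist('w1.png');print(s['tool_pos'],s['tool_rot'],s['ft_force'],s['grip_width'],s['time_s'])
print(c['tool_from_camera'],proj(c,[.432,.3598,.048]))
E
```

```text
[0.4328 0.359  0.2033] [[ 0.0007 -0.912   0.4101]
 [ 0.0004  0.4101  0.912 ]
 [-1.     -0.0004  0.0007]] [ 0.6024  0.2045 -0.1777] -0.002336785751316768 1.725
[[ 0.0005 -0.2636  0.9646 -0.1197]
 [-0.0003 -0.9646 -0.2636  0.0669]
 [ 1.     -0.0001 -0.0005  0.0006]
 [ 0.      0.      0.      1.    ]] [316.5166 188.4093]
```

View pics/w1.png

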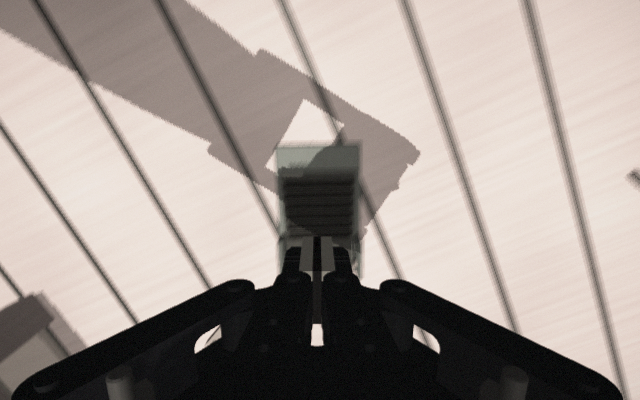

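```bash
python3 - <<'E'
from h import *
np.set_printoptions(precision=4,suppress=True)
s,c=wrist('w2.png');print(s['tool_pos'],s['time_s'])
a=cv2.imread('pics/w2.png');cv2.imwrite('pics/w2z.png',cv2.resize(a[130:260,240:400],None,fx=5,fy=5,interpolation=2))
for p in [(319,145,.008),(319.5,177,.054),(319.5,199,.048)]: print(ray(c,*p))
o=np.array([.461,.3492]);x=np.array([.94,-.341])
for l,z in [(-.07,.008),(-.05,.054),(-.031,.048)]: print(proj(c,[*(o+l*x),z]))
E
```

```text
[0.4355 0.3539 0.2015] 1.775
[0.4049 0.3698 0.008 ]
[0.425 0.361 0.054]
[0.4441 0.3524 0.048 ]
[317.9345 134.2901]
[319.7516 162.6689]
[321.399  183.2756]
```

View pics/w2z.png

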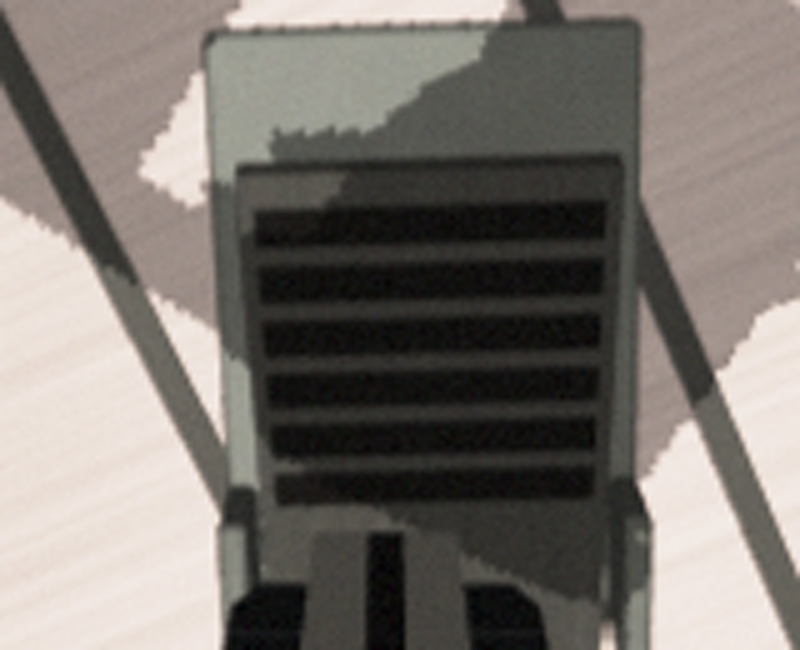

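```bash
python3 - <<'E'
from h import *
np.set_printoptions(precision=4,suppress=True)
for i in range(3): s,c=wrist('w3.png');print(s['tool_pos'],s['time_s'])
a=cv2.imread('pics/w3.png');cv2.imwrite('pics/w3z.png',cv2.resize(a[130:260,240:400],None,fx=5,fy=5,interpolation=2))
o=np.array([.461,.3492]);x=np.array([.94,-.341])
for l,z in [(-.07,.008),(-.05,.054),(-.031,.048)]: print(proj(c,[*(o+l*x),z]))
E
```

```text
[0.4339 0.3564 0.202 ] 1.825
[0.433  0.3584 0.2027] 1.875
[0.4324 0.3597 0.2032] 1.925
[312.9241 140.3454]
[314.1891 169.0841]
[315.9617 189.2522]
```

View pics/w3z.png

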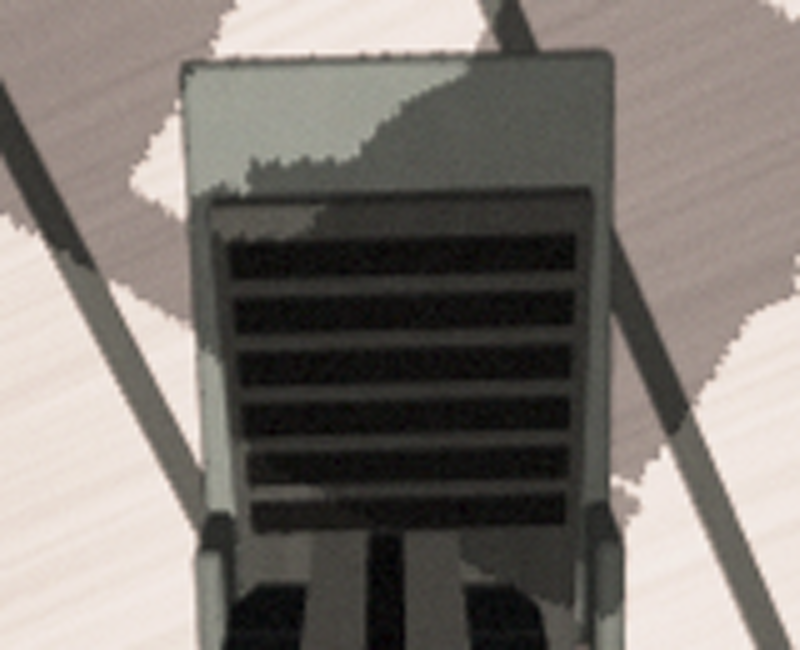

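Call:
play_rows:
  deltas: [0,0.03,0,0.005,0,0,0.06,0,0.005,0,0,0.09,0,0.005,0,0,0.117,0,0.005,0,0,0.117,0,0.005,0]

```text
time_s: 2.6
tool_pos: [0.4317, 0.3653, 0.0841]
tool_rot: [[-0.004, -0.913, 0.408], [-0.003, 0.408, 0.913], [-1.0, 0.003, -0.004]]
ft_force: [-0.1, -1.2, 0.0]
grip_width: 0.001
```

Call:
play_rows:
  deltas: [0,0.01,0,0,0,0,0.02,0,0,0,0,0.03,0,0,0,0,0.036,0,0,0,0,0.038,0,0,0]

```text
time_s: 3.22
tool_pos: [0.4341, 0.3662, 0.0492]
tool_rot: [[-0.0, -0.912, 0.411], [0.002, 0.411, 0.912], [-1.0, 0.001, 0.002]]
ft_force: [-4.1, 2.3, 7.2]
grip_width: -0.002
```

Call:
play_rows:
  deltas: [0,0.002,0,0,0,0,0.004,0,0,0,0,0.006,0,0,0,0,0.006,0,0,0,0,0.006,0,0,0]

```text
time_s: 3.85
tool_pos: [0.4341, 0.3665, 0.0471]
tool_rot: [[-0.002, -0.912, 0.411], [0.001, 0.411, 0.912], [-1.0, 0.002, 0.001]]
ft_force: [-12.9, -3.2, 28.5]
grip_width: 0.0
```

```bash
python3 - <<'E'
from h import *
s=sensors.read_state();print(s['tool_pos'],s['ft_force'])
c=imaging.camera('scene');save(c,'s1.png')
cv2.imwrite('pics/s1z.png',cv2.resize(cv2.imread('pics/s1.png')[130:280,400:540],None,fx=4,fy=4))
E
```

```text
[0.43414939 0.36648247 0.04706342] [-12.87452255  -3.23384919  28.53228808]
```

View pics/s1z.png

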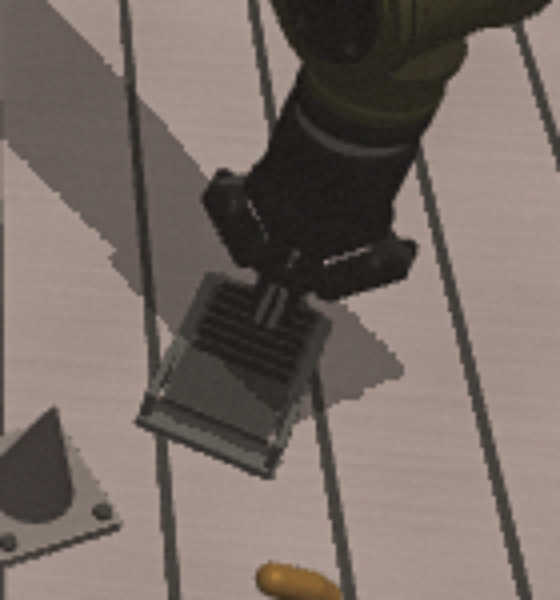

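Call:
play_rows:
  deltas: [0,-0.03,0,0,0,0,-0.08,0,0,0,0,-0.13,0,0,0,0.085,-0.18,0,0,0,0.085,-0.22,0,0,0]

```text
time_s: 4.53
tool_pos: [0.4345, 0.3651, 0.2647]
tool_rot: [[0.002, -0.912, 0.41], [0.001, 0.41, 0.912], [-1.0, -0.002, 0.002]]
ft_force: [1.0, 0.9, -0.2]
grip_width: 0.416
```

```bash
python3 - <<'E'
from h import *
s=sensors.read_state();print(s['tool_pos'],s['ft_force'],delta([.571,.216,.28]),delta([.571+.0,.2155,.28]))
c=imaging.camera('scene');save(c,'s2.png')
cv2.imwrite('pics/s2z.png',cv2.resize(cv2.imread('pics/s2.png')[150:270,420:520],None,fx=4,fy=4))
E
```

```text
[0.43445115 0.36508029 0.26468228] [ 0.97487225  0.85746059 -0.15645253] [-0.0152 -0.1857 -0.0799] [-0.0152 -0.1859 -0.0803]
```

View pics/s2z.png

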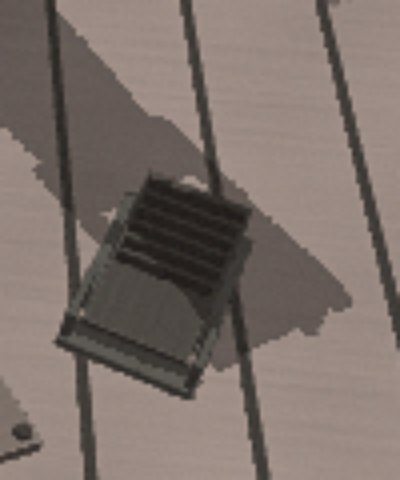

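Call:
play_rows:
  deltas: [0.085,-0.004,-0.05,-0.021,0,0.085,-0.008,-0.1,-0.043,0,0.085,-0.012,-0.15,-0.065,0,0.085,-0.015,-0.186,-0.08,0,0.085,-0.015,-0.186,-0.08,0]

```text
time_s: 5.2
tool_pos: [0.5724, 0.2136, 0.2769]
tool_rot: [[0.0, -0.91, 0.414], [-0.0, 0.414, 0.91], [-1.0, -0.0, -0.0]]
ft_force: [-0.1, 0.5, -0.3]
grip_width: 0.995
```

Call:
play_rows:
  deltas: [0.085,0,0,0,0,0.085,0,0,0,0,0.085,0,0,0,0,0.085,0,0,0,0,0.085,0,0,0,0]

```text
time_s: 5.82
tool_pos: [0.5707, 0.2161, 0.2774]
tool_rot: [[0.0, -0.912, 0.41], [-0.0, 0.41, 0.912], [-1.0, -0.0, 0.0]]
ft_force: [0.9, -0.5, -0.3]
grip_width: 0.996
```

```bash
python3 - <<'E'
from h import *
np.set_printoptions(precision=4,suppress=True)
for i in range(2):
    s,c=wrist('w4.png');print(s['tool_pos'],s['time_s'],c['pose'][:3,3])
print(proj(c,[.571,.216,.09]))
for r in silhouettes('wrist','cone'): print(r['bbox'],r['p'])
E
```

```text
[0.5707 0.2161 0.2774] 5.825 [0.5099 0.244  0.3971]
[0.5707 0.216  0.2774] 5.875 [0.5099 0.2439 0.3971]
[316.4011 182.1317]
[360.4, 0.5, 70.2, 86.0] 0.57
```

View pics/w4.png

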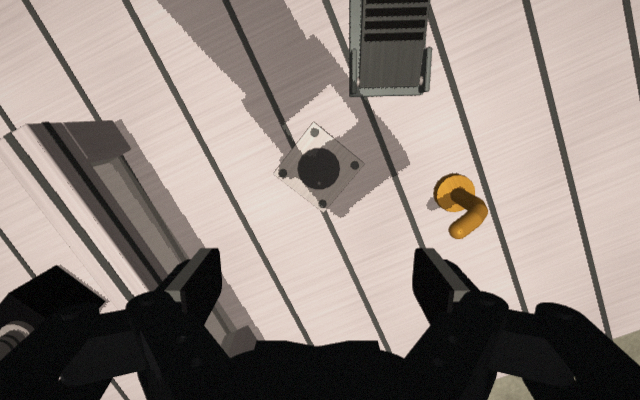

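```bash
python3 - <<'E'
import cv2
a=cv2.imread('pics/w4.png');cv2.imwrite('pics/w4z.png',cv2.resize(a[115:220,260:380],None,fx=6,fy=6,interpolation=2)*1)
b=a[115:220,260:380];cv2.imwrite('pics/w4b.png',cv2.convertScaleAbs(cv2.resize(b[25:85,30:90],None,fx=10,fy=10,interpolation=2),alpha=3))
E
```

```text
(no output)
```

View pics/w4z.png

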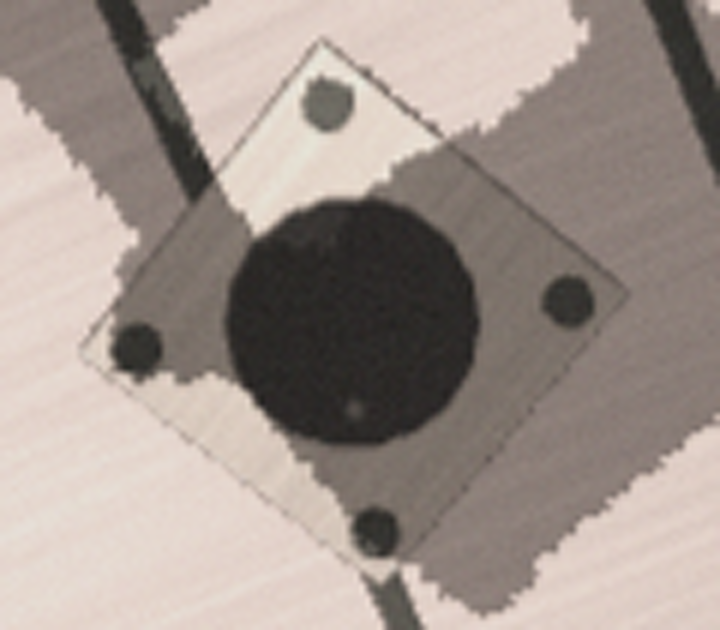

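View pics/w4b.png

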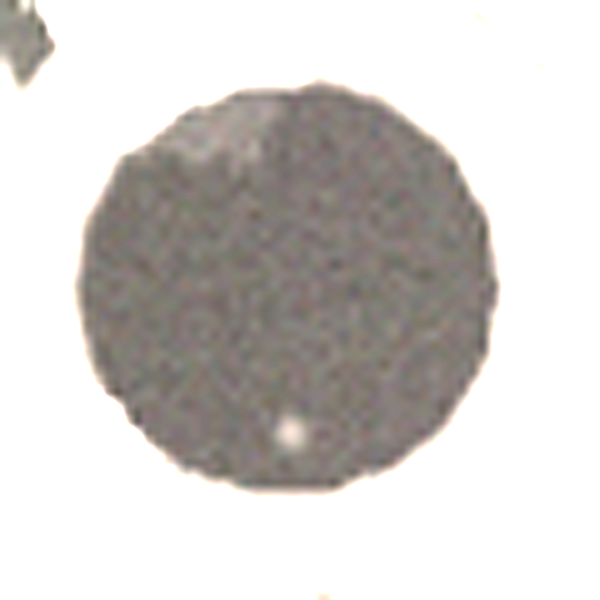

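```bash
python3 - <<'E'
from h import *
np.set_printoptions(precision=4,suppress=True)
s,c=wrist('w5.png')
print('tip',ray(c,319,183.2,.09))
P=[(322,38),(629,293),(385,581),(82,352)]
print('plate',np.mean([ray(c,260+u/6,115+v/6,.01) for u,v in P],0))
print('foot',ray(c,260+353/6,115+321/6,.01))
print(delta([.597,-.184,.28]),s['tool_pos'])
E
```

```text
tip [0.5731 0.2178 0.09  ]
plate [0.5729 0.2185 0.01  ]
foot [0.5728 0.2183 0.01  ]
[-0.0026 -0.1879 -0.3538] [0.5708 0.2158 0.2773]
```

Call:
play_rows:
  deltas: [0.085,-0.003,-0.024,-0.045,0,0.085,-0.003,-0.048,-0.09,0,0.085,-0.003,-0.072,-0.135,0,0.085,-0.003,-0.096,-0.18,0,0.085,-0.003,-0.12,-0.225,0]

```text
time_s: 6.65
tool_pos: [0.5879, -0.0404, 0.2805]
tool_rot: [[0.0, -0.912, 0.41], [-0.0, 0.41, 0.912], [-1.0, -0.0, 0.0]]
ft_force: [0.5, -0.1, 0.4]
grip_width: 0.998
```

Call:
play_rows:
  deltas: [0.085,0,-0.023,-0.043,0,0.085,0,-0.046,-0.086,0,0.085,0,-0.068,-0.129,0,0.085,0,-0.068,-0.129,0,0.085,0,-0.068,-0.129,0]

```text
time_s: 7.28
tool_pos: [0.5969, -0.184, 0.2802]
tool_rot: [[-0.0, -0.912, 0.411], [0.001, 0.411, 0.912], [-1.0, 0.001, 0.0]]
ft_force: [-0.2, 0.2, 0.5]
grip_width: 0.991
```

```bash
python3 - <<'E'
from h import *
np.set_printoptions(precision=4,suppress=True)
for i in range(4):
    s,c=wrist('w6.png');print(s['tool_pos'],s['time_s'])
print(s['tool_rot'],proj(c,[.598,-.185,.14]),proj(c,[.598,-.185,.077]))
a=cv2.imread('pics/w6.png');cv2.imwrite('pics/w6z.png',cv2.resize(a[130:290,240:400],None,fx=3.7,fy=3.7,interpolation=2))
E
```

```text
[ 0.5969 -0.184   0.2802] 7.275
[ 0.597  -0.1834  0.2803] 7.325
[ 0.5971 -0.1831  0.2803] 7.375
[ 0.5971 -0.183   0.2804] 7.425
[[ 0.     -0.9126  0.4089]
 [ 0.0002  0.4089  0.9126]
 [-1.      0.      0.0002]] [314.328  195.8687] [314.7782 180.1749]
```

View pics/w6.png

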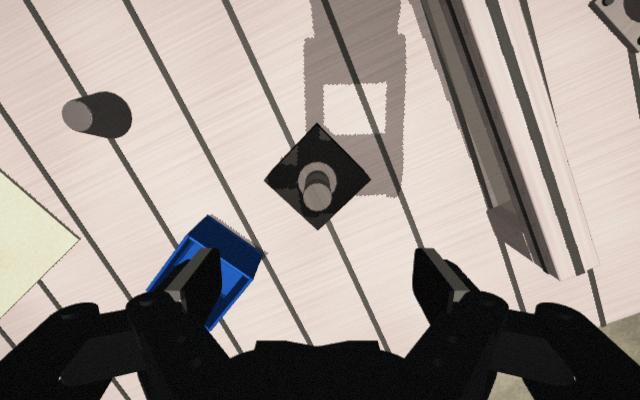

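View pics/w6z.png

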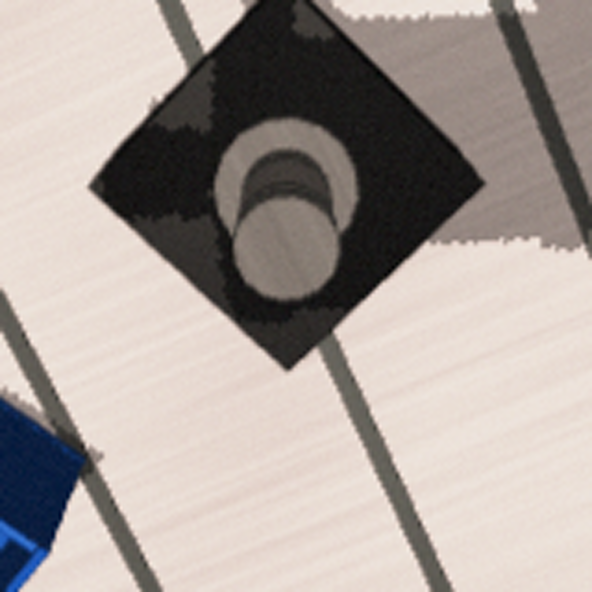

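```bash
python3 - <<'E'
from h import *
np.set_printoptions(precision=4,suppress=True)
s,c=wrist('w6.png');print(s['tool_pos'])
print(ray(c,317.6,196.8,.14),ray(c,317.3,180.8,.077),delta([.5983,-.1825,.112]))
E
```

```text
[ 0.5971 -0.183   0.2804]
[ 0.5999 -0.1829  0.14  ] [ 0.5997 -0.1829  0.077 ] [ 0.1685 -0.0008  0.001 ]
```

Call:
play_rows:
  deltas: [0.085,0.03,-0.0026,0.0012,0,0.085,0.07,-0.0026,0.0012,0,0.085,0.11,-0.0026,0.0012,0,0.085,0.15,-0.0026,0.0012,0,0.085,0.168,-0.0026,0.0012,0]

```text
time_s: 8.15
tool_pos: [0.5985, -0.1829, 0.1095]
tool_rot: [[-0.004, -0.912, 0.409], [0.002, 0.409, 0.912], [-1.0, 0.004, -0.0]]
ft_force: [-0.1, 0.2, 0.0]
grip_width: 0.991
```

Call:
play_rows:
  deltas: [0.085,0,0,0,0,0.085,0,0,0,0,0.03,0,0,0,0,0.015,0,0,0,0,0.01,0,0,0,0]
  newtons: 50

```text
time_s: 8.78
tool_pos: [0.6001, -0.1843, 0.1129]
tool_rot: [[0.001, -0.912, 0.41], [-0.0, 0.41, 0.912], [-1.0, -0.001, 0.0]]
ft_force: [-0.8, 0.1, 0.1]
grip_width: 0.372
```

Call:
play_rows:
  deltas: [0.01,0,0,0,0,0.01,0,0,0,0,0.01,0,0,0,0,0.01,0,0,0,0,0.01,0,0,0,0]
  newtons: 60

```text
time_s: 9.4
tool_pos: [0.6002, -0.1842, 0.1129]
tool_rot: [[0.001, -0.912, 0.41], [-0.0, 0.41, 0.912], [-1.0, -0.001, 0.0]]
ft_force: [-0.1, 1.0, 5.0]
grip_width: 0.266
```

```bash
python3 - <<'E'
from h import *
np.set_printoptions(precision=4,suppress=True)
s,c=wrist('w7.png');print(s['tool_pos'],s['tool_rot'],s['ft_force'],s['grip_width']*.0854)
E
```

```text
[ 0.6002 -0.1842  0.1129] [[ 0.0008 -0.912   0.4103]
 [-0.0002  0.4103  0.912 ]
 [-1.     -0.0008  0.0001]] [-0.1287  1.0426  5.0006] 0.02274657912482099
```

View pics/w7.png

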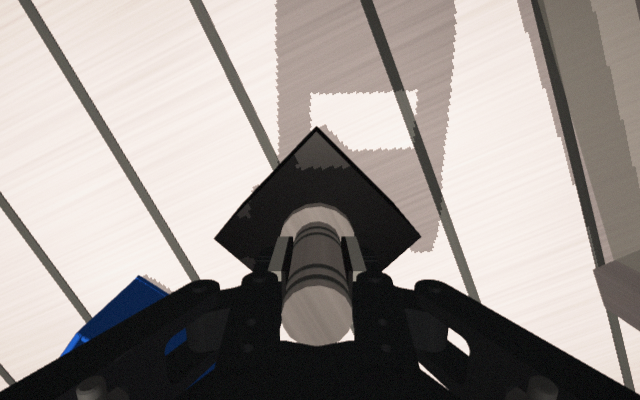

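Call:
play_rows:
  deltas: [0.01,-0.02,0,0,0,0.01,-0.05,0,0,0,0.01,-0.08,0,0,0,0.01,-0.12,0,0,0,0.01,-0.16,0,0,0]
  newtons: 70

```text
time_s: 10.07
tool_pos: [0.5992, -0.184, 0.2733]
tool_rot: [[-0.001, -0.912, 0.41], [0.0, 0.41, 0.912], [-1.0, 0.001, -0.0]]
ft_force: [0.3, -0.3, -1.7]
grip_width: 0.265
```

Call:
play_rows:
  deltas: [0.01,-0.02,0,0,0,0.01,-0.02,0,0,0,0.01,-0.02,0,0,0,0.01,-0.02,0,0,0,0.01,-0.02,0,0,0]

```text
time_s: 10.7
tool_pos: [0.5994, -0.184, 0.2907]
tool_rot: [[-0.002, -0.912, 0.41], [0.001, 0.41, 0.912], [-1.0, 0.002, -0.0]]
ft_force: [-0.2, 0.6, -1.5]
grip_width: 0.264
```

```bash
python3 - <<'E'
from h import *
np.set_printoptions(precision=4,suppress=True)
s,c=wrist('w8.png');print(s['tool_pos'],s['ft_force'],s['grip_width']*.0854, delta([.573,.218,.293]))
c=imaging.camera('scene');save(c,'s3.png')
cv2.imwrite('pics/s3z.png',cv2.resize(cv2.imread('pics/s3.png')[80:280,150:350],None,fx=3,fy=3))
E
```

```text
[ 0.5994 -0.184   0.2907] [-0.1824  0.5911 -1.4645] 0.022585674868879514 [-0.0015  0.1892  0.3558]
```

View pics/s3z.png

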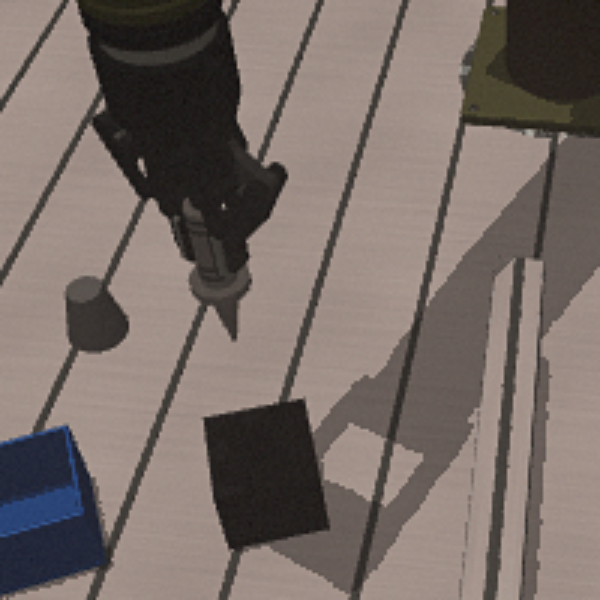

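View pics/w8.png

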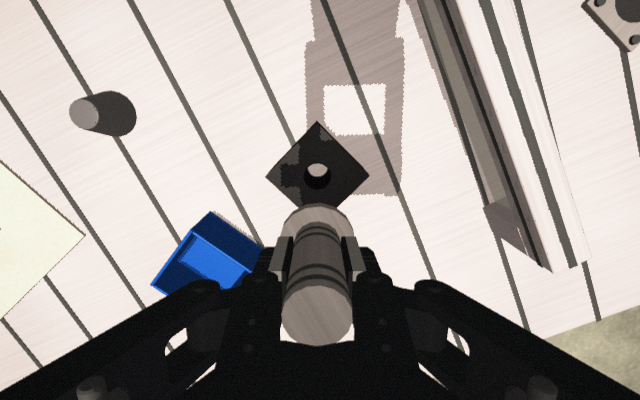

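```bash
python3 - <<'E'
from h import *
np.set_printoptions(precision=4,suppress=True)
s=sensors.read_state()
c=imaging.camera('scene');R=s['tool_rot'];p=s['tool_pos']
print(proj(c,p+[0,0,-.0979]),proj(c,p+[0,0,.027]),p)
cv2.imwrite('pics/s4z.png',cv2.resize(cv2.cvtColor(c['color'],2+2)[130:210,190:270],None,fx=8,fy=8,interpolation=2))
E
```

```text
[227.8822 192.8458] [216.8957 147.736 ] [ 0.5997 -0.1841  0.2915]
```

View pics/s4z.png

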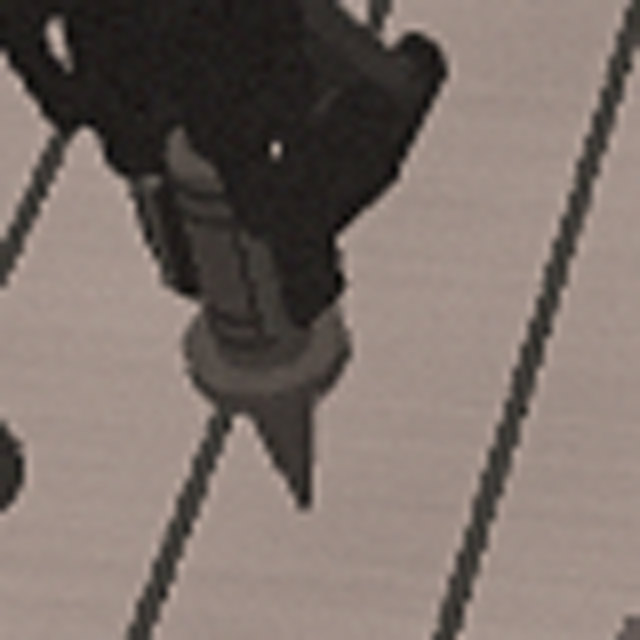

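Call:
play_rows:
  deltas: [0.01,0,0.019,0.036,0,0.01,0,0.038,0.072,0,0.01,0,0.057,0.107,0,0.01,0,0.076,0.142,0,0.01,0,0.095,0.178,0]

```text
time_s: 11.48
tool_pos: [0.5861, 0.0183, 0.2924]
tool_rot: [[0.0, -0.912, 0.411], [-0.0, 0.411, 0.912], [-1.0, -0.0, 0.0]]
ft_force: [0.3, -0.6, -1.8]
grip_width: 0.264
```

Call:
play_rows:
  deltas: [0.01,0,0.019,0.036,0,0.01,0,0.038,0.072,0,0.01,0,0.057,0.107,0,0.01,0,0.076,0.142,0,0.01,0,0.094,0.178,0]

```text
time_s: 12.1
tool_pos: [0.5734, 0.2193, 0.2925]
tool_rot: [[0.0, -0.912, 0.41], [0.0, 0.41, 0.912], [-1.0, -0.0, 0.0]]
ft_force: [-0.1, -0.8, -2.5]
grip_width: 0.264
```

Call:
play_rows:
  deltas: [0.01,0,0,0,0,0.01,0,0,0,0,0.01,0,0,0,0,0.01,0,0,0,0,0.01,0,0,0,0]

```text
time_s: 12.72
tool_pos: [0.5737, 0.2174, 0.2924]
tool_rot: [[0.0, -0.912, 0.411], [-0.0, 0.411, 0.912], [-1.0, -0.0, 0.0]]
ft_force: [0.6, 0.7, -2.4]
grip_width: 0.265
```

```bash
python3 - <<'E'
from h import *
np.set_printoptions(precision=4,suppress=True)
s=sensors.read_state();print(s['tool_pos'],s['tool_rot'],s['grip_width']*.0854,delta([.573,.218,.23]))
c=imaging.camera('scene');save(c,'s5.png');p=s['tool_pos']
print(proj(c,p+[0,0,-.0979]),proj(c,p+[0,0,.027]),proj(c,[.573,.218,.09]))
cv2.imwrite('pics/s5z.png',cv2.resize(cv2.imread('pics/s5.png')[120:280,340:480],None,fx=4,fy=4,interpolation=2))
c=imaging.camera('top');save(c,'t5.png')
print(proj(c,p+[0,0,-.0979]),proj(c,p+[0,0,.027]),proj(c,[.573,.218,.09]))
E
```

```text
[0.5737 0.2174 0.2924] [[ 0.0001 -0.9116  0.4111]
 [-0.      0.4111  0.9116]
 [-1.     -0.0001  0.    ]] 0.022616478447486266 [0.0624 0.0009 0.0002]
[422.7004 201.3081] [436.4476 156.3089] [413.6393 231.544 ]
[245.1972 173.4622] [236.0075 162.9732] [251.2855 180.8807]
```

View pics/s5z.png

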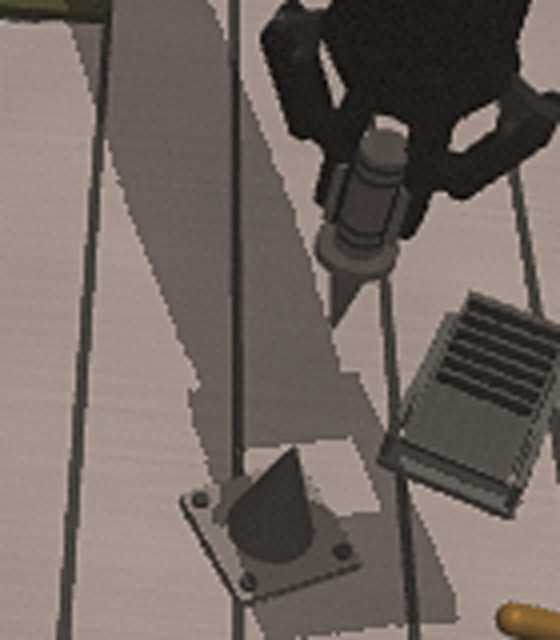

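Call:
play_rows:
  deltas: [0.01,0.02,0.001,0,0,0.01,0.04,0.001,0,0,0.01,0.055,0.001,0,0,0.01,0.065,0.001,0,0,0.01,0.065,0.001,0,0]

```text
time_s: 13.45
tool_pos: [0.5721, 0.2183, 0.2259]
tool_rot: [[-0.002, -0.912, 0.41], [-0.001, 0.41, 0.912], [-1.0, 0.002, -0.001]]
ft_force: [0.1, -0.9, -1.8]
grip_width: 0.26
```

Call:
play_rows:
  deltas: [0.01,0.004,0,0,0,0.01,0.008,0,0,0,0.01,0.012,0,0,0,0.01,0.016,0,0,0,0.01,0.02,0,0,0]

```text
time_s: 14.08
tool_pos: [0.5727, 0.2184, 0.2071]
tool_rot: [[-0.0, -0.912, 0.41], [0.0, 0.41, 0.912], [-1.0, 0.0, -0.0]]
ft_force: [-0.3, 0.6, -1.6]
grip_width: 0.264
```

Call:
play_rows:
  deltas: [0.01,0,0,0,0,0.01,0,0,0,0,0.01,0,0,0,0,0.01,0,0,0,0,0.01,0,0,0,0]

```text
time_s: 14.7
tool_pos: [0.5727, 0.2185, 0.2074]
tool_rot: [[0.0, -0.912, 0.41], [0.0, 0.41, 0.912], [-1.0, -0.0, 0.0]]
ft_force: [0.9, -0.4, -0.6]
grip_width: 0.261
```

```bash
cat > chk.py <<'E'
from h import *
import sys
k=sys.argv[1]
np.set_printoptions(precision=4,suppress=True)
s=sensors.read_state();print(s['tool_pos'],s['tool_rot'],s['ft_force'],s['grip_width']*.0854,delta([.573,.218,.198]))
c=imaging.camera('scene');save(c,f's{k}.png');p=s['tool_pos']
print(proj(c,p+[0,0,-.0979]),proj(c,[.573,.218,.09]))
cv2.imwrite(f'pics/s{k}z.png',cv2.resize(cv2.imread(f'pics/s{k}.png')[180:280,360:460],None,fx=6,fy=6,interpolation=2))
E
python3 chk.py 6
```

```text
[0.5727 0.2185 0.2074] [[ 0.0001 -0.9119  0.4103]
 [ 0.      0.4103  0.9119]
 [-1.     -0.0001  0.0001]] [ 0.8645 -0.3506 -0.5509] 0.022281614124675057 [ 0.0094 -0.0004 -0.0003]
[415.4631 226.1739] [413.6393 231.544 ]
```

View pics/s6z.png

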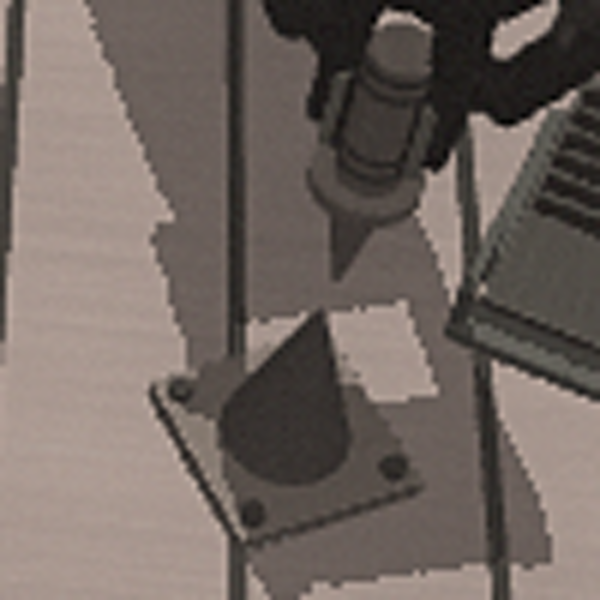

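Call:
play_rows:
  deltas: [0.01,0.002,0,0,0,0.01,0.004,0,0,0,0.01,0.006,0,0,0,0.01,0.008,0,0,0,0.01,0.008,0,0,0]

```text
time_s: 15.38
tool_pos: [0.5725, 0.2184, 0.1989]
tool_rot: [[-0.001, -0.912, 0.41], [-0.0, 0.41, 0.912], [-1.0, 0.0, -0.0]]
ft_force: [0.6, -0.1, -1.1]
grip_width: 0.267
```

Call:
play_rows:
  deltas: [0.01,0,0,0,0,0.01,0,0,0,0,0.01,0,0,0,0,0.01,0,0,0,0,0.01,0,0,0,0]

```text
time_s: 16.0
tool_pos: [0.5727, 0.2184, 0.1994]
tool_rot: [[0.0, -0.912, 0.41], [0.0, 0.41, 0.912], [-1.0, -0.0, 0.0]]
ft_force: [0.5, 0.2, -1.5]
grip_width: 0.266
```

```bash
python3 chk.py 7; python3 -c "
from h import *
s,c=wrist('w9.png');print(s['qvel'])"
```

```text
[0.5727 0.2184 0.1994] [[ 0.0001 -0.9119  0.4103]
 [ 0.      0.4103  0.9119]
 [-1.     -0.0001  0.0001]] [ 0.5429  0.188  -1.5148] 0.022686188906784806 [ 0.0014 -0.0004 -0.0003]
[414.7759 228.3731] [413.6393 231.544 ]
[-0.00181533 -0.00025394  0.0011186  -0.0014807   0.00151745  0.0005184 ]
```

View pics/s7z.png

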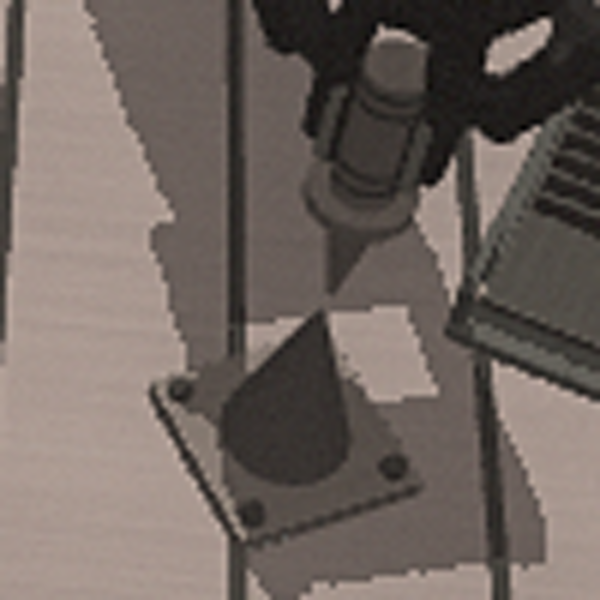

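View pics/w9.png

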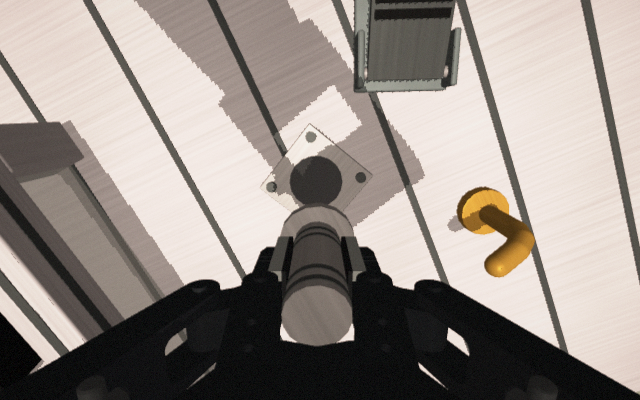

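```bash
python3 -c "
from h import *
print(finish_job()); s=sensors.read_state();print(s['tool_pos'],s['time_s'],s['grip_width'])"
```

```text
the job is handed in; nothing more can be done
None
the job is handed in; nothing more can be done
```

I handed the job in at about 16 s, with the pointer held still and upright above the tall cone's point. The hand-in gave no verdict.

- **Pedal:** I pressed it with closed fingers until the force reached 28 N, well above the spring's 8 N, so it was at its stop. The scene image then showed it back up. I had no direct reading of the pedal angle.
- **Carry:** I gripped the pointer at 60–70 N and lifted it so its tip was about 0.19 m above the table. It crossed above the fence with about 7 cm to spare, and the force readings showed no sign of contact.
- **Last checks:**
    - By calculation the tip was about 11 mm above the cone's point. The scene image gave 9.5–11.5 mm.
    - Sideways, I placed the tip within about 1 mm of the cone, judged from the scene camera and an earlier wrist-camera fix. In the last wrist picture the gripper and pointer hid the tip.
    - The tool was vertical, the joint speeds were near zero and the opening was 22.7 mm on the 24 mm handle.
- **Disagreements:** My first top-camera estimate put the pedal about 5 mm off, which the wrist image corrected before I pressed. The top view of the cone's plate was also about 5 mm from the wrist and scene positions, so I used those two, which agreed.
- **Bystanders:** No move went near the blunt cone, elbow or bin. I did not measure their positions again at the end.

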